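Pack a dish and a beaker in two stack-nest totes

ROBOT

A 7-joint arm with a two-finger parallel gripper is mounted at the origin on a cart in front of the work surface, level with it; the furniture and walls round the work are solid. World frame = base frame: x ahead of the robot, y to its left, z up, the work surface at z = 0. Lengths are in m, angles in degrees, forces in N, time in s.
With the tool pointing down it reaches from about 0.425 to 0.875 m from the base axis. Payload 4.7 kg.
Tool frame: the origin (TCP) lies midway between the tips of the shut fingers; the grasp point (between the pads) lies 19 mm behind it; z points along the fingers, y is the direction in which the jaws open and shut (so a half turn about z gives the same grasp; the last joint's range is limited). The gripper opens to 87 mm and grips with 3 to 60 N. Pads are 19 mm wide; open, the fingers measure 117 mm over their backs; the gripper's body (75 mm by 190 mm) begins 51 mm behind the grasp point.
Start: joints at [71.167, 18.392, -4.016, 83.108, 1.295, 78.541, -3.26], TCP at [0.218, -0.612, 0.223] pointing down, gripper open.
Joint ranges: [-163.93, 163.93], [-17.29, 119.83], [-79.2, 71.16], [3.27, 140.29], [-89.18, 269.18], [5.43, 117.66], [-154.24, 154.24]. Speed limits (degrees/s): [147.25, 147.25, 180, 180, 180, 180, 180].

INTERFACE

Orientations are given as [roll, pitch, yaw] about the fixed x, y, z axes, in that order (R = Rz(yaw) Ry(pitch) Rx(roll)).
In Python, from cell import env gives the robot as it stands. The module is installed in compiled form; this text tells all that it offers.
- The arm moves only by the tool servo_tool, never from a script. Its argument "plan" is a list of rows, each a list of 3 entries, a list of its own where there are three numbers: the opening, from 0 (shut) to 1 (fully open), then the shift along the tool's x, y, z in cm, then the turn, a rotation vector about the tool's x, y, z in degrees. A call has 1 to 20 rows; each row shifts and turns the pose as measured when the row begins, along the tool's axes as they then stand; what a row does not reach is not made up. A row lasts 1/12 s, in which the tool goes at most 41.7 mm and 7.16 degrees, less where a joint would pass 70% of its speed; a pose out of reach is approached as far as the arm can. A call is refused whole if a number of a shift passes 4.17 or a number of a turn 7.16, either way. A call with a gripper value outside its range is refused whole. The fingers move at their own pace and stop on an object; "force" is the grip in N (left out, the last holds). Time passes only in rows, so rows that do not move let the fingers close. It gives the time, the measured TCP pose, the force and the opening at its end, in the units of the state.
- env.get_obs(): the state, without advancing time (a new reading comes with each control period).
- env.read_camera(name): name is "scene" or "top" or "wrist"; returns a dict with "image" (400x640x3 uint8, blue, green, red), "fx", "fy", "cx", "cy" (pixels), "k1" (the pictures are not rectified: a ray, as slopes to the right and down, at radius r is drawn at 1 + k1 r^2 times it, then the intrinsics apply), "rvec" (rotation vector, rad) and "tvec" (3), from world to camera coordinates, as OpenCV has them; the wrist camera has in their place "T_tool_cam" (4x4, takes a point from camera to tool coordinates, whose origin is the TCP and whose axes are the flange's). Camera axes: x right, y down, z forward; pixel columns grow to the right and rows downward; lengths in m; the calibration is good to about 2 mm. A picture is of the moment at which its call begins: read the wrist's pose just before it. There is no depth.
- env.sign_off(): hands the job in, once; it reports no verdict.
The state is a dict: "time_s": time; "qpos": joint angles; "joint_velocities": joint speeds; "effort": joint torques, N m; "tool_pos": TCP position; "tool_rot": TCP orientation; "force": force on the tool from outside, world axes, zero at the start; "wrist_torque": the same for the moment, N m; "grip_width": finger opening in m.
Only numpy, scipy, OpenCV 4.12 (cv2) and the standard library are available. Lean on these libraries where they do the work, as an engineer would, in place of code of your own. Each camera call takes 0.05 s, during which the arm holds its last target. There are 200 camera calls.

TASK

The two grey stack-nest totes stand nested one inside the other. Pack them for transport: the nearest open shallow dish goes flat on the floor of the lower tote, and the tote with the carrying bar goes back on top of it turned half round, low front ends opposite, so that its ears rest in the rim lugs and it stands level above the dish instead of nesting; the nearest beaker stands upright on the floor of the upper tote. Leave everything else on the bench where it is.

Things in the scene. Friction and masses are not known exactly. Their poses are not given: they have to be found in the camera images.
- lower_tote: Lower tote, plain grey plastic, 192 x 156 mm at the rim, 62 mm high, 0.5 kg, loose on the bench, no carrying bar. Origin: centre of its underside; z up, +x to its low front end. Sloping walls 2.5 mm thick, floor 3 mm thick; inside 159 x 99 mm at the floor, 184 x 124 mm at the rim. The end wall at -x is 62 mm high.
- lower_front (a point): Middle of the lower tote's low front end wall (34 mm high), 85 mm along +x from its centre, 30 mm above its underside; axes as the tote's. The upper tote has the same form.
- lower_lug (a point): One of the lower tote's four rim lugs, at x = 60, y = 70, z = 62 mm in its frame; the others are at y = -70 mm and at x = -26, y = +/-70 mm. A lug is a pocket on the rim, open above and inwards, floor 62 mm above the tote's underside, 26 mm wide along x between tapered cheeks 7 mm high, with an outer stop at y = 75 mm.
- lower_slot (a point): One of the lower tote's four side slots, at x = 26, y = 59, z = 34 mm in its frame (sill of the slot); the others at y = -59 mm and at x = -60, y = +/-59 mm. 26 mm wide, open from the rim (62 mm) down to the sill at 34 mm. The upper tote's ears stand in these when nested, low fronts together.
- upper_grip (a point): Upper tote: formed as the lower one, 0.2 to 0.33 kg, plus a fixed carrying bar across its middle, 14 mm thick (tote x), 148 mm long (y), 22 mm high. Point: centre of the bar, 69 mm above the centre of the tote's underside; bar top at 80 mm; open from under the bar (58 mm) to the floor. Axes: x to the tote's low front end, y along the bar, z up.
- upper_front (a point): Middle of the upper tote's low front end, 85 mm along its +x from its centre, 30 mm above its underside. At the start the upper tote is nested in the lower one, low fronts together, its underside 24 mm above the lower tote's underside.
- upper_ear (a point): Underside of one of the upper tote's four foot ears, at x = 26, y = 65, z = 10 mm in its frame; the others at y = -65 mm and at x = -60, y = +/-65 mm. Ears are 16 mm wide and reach out to y = 70 mm. Tote turned half round and centred on the lower one: ears rest in the lugs with 5 mm play each way, its underside 52 mm above the lower tote's.
- dish_center (a point): Open shallow aluminium dish (the one near the robot; others stand far to the right), round, 64 mm across at the rim, 21 mm high; the point is its centre, half-way up (10.5 mm above its underside). z up. 30 g.
- beaker_center (a point): Clear glass beaker (the one near the robot), 50 mm across the body, 58 mm across the flared rim (above 61 mm), 70 mm high; the point is its centre, half-way up (35 mm above its underside). z up. 90 g.
- lidded_dish: Bystander: aluminium dish with a lid, 68 mm across, 24 mm high, origin at the centre of its underside; stays where it is
- tape_roll: Bystander: roll of masking tape lying flat, 96 mm across, 25 mm high, origin at the centre of its underside
- timer: Bystander: small grey bench timer, 58 x 58 x 18 mm, origin at the centre of its underside

How it is judged:
By the outcome, as a careful person would: the job done as asked, in the order asked, and still so for the second after the job is handed in, with the robot touching nothing.
It also fails if it takes over 72 s, if anything falls off the work surface, if the arm or the gripper's body presses on something with over 40 N, if the wrist force passes 120 N, or if a joint passes its speed limit or range.

## Working session

There is one attempt and no reset: what is moved stays moved. The work goes in short steps, Python scripts to look and compute and a tool call to move; the robot and the scene stay as the last step left them, time stands still between calls to the robot, and variables do not carry over. Pictures are saved under pics/ and viewed, about 8 in all and at most 12, crops included, and the job is handed in when it is done.

Besides the shell and the picture viewer there is one more tool, called after "Emit:" by a JSON object that holds its "name" and its "arguments". servo_tool: Moves the arm, as the interface text tells. Its arguments: {"type":"object","properties":{"plan":{"type":"array"},"force":{"type":"number"}},"required":["plan"]}

```bash
mkdir -p pics
cat > h.py <<'E'
import numpy as np, cv2
from cell import env
from scipy.spatial.transform import Rotation as R
def grab(name, f=None):
    o=env.get_obs(); c=env.read_camera(name)
    if name=='wrist':
        T=np.eye(4); T[:3,:3]=R.from_euler('xyz',o['tool_rot'],degrees=True).as_matrix(); T[:3,3]=o['tool_pos']
        W=T@np.array(c['T_tool_cam'])   # cam->world
        c['Rcw']=W[:3,:3]; c['o']=W[:3,3]
    else:
        M=cv2.Rodrigues(np.array(c['rvec'],float))[0]; c['Rcw']=M.T; c['o']=-M.T@np.array(c['tvec'],float).ravel()
    if f: cv2.imwrite('pics/'+f,c['image'])
    return c
def ray(c,uv):
    uv=np.atleast_2d(np.array(uv,float)); d=(uv-[c['cx'],c['cy']])/[c['fx'],c['fy']]
    s=d.copy()
    for _ in range(30): s=d/(1+c['k1']*(s**2).sum(1,keepdims=True))
    return np.c_[s,np.ones(len(s))]@c['Rcw'].T
def onz(c,uv,z):
    d=ray(c,uv); return c['o']+d*((z-c['o'][2])/d[:,2:3])
def proj(c,p):
    q=(np.atleast_2d(p)-c['o'])@c['Rcw']; s=q[:,:2]/q[:,2:]
    s=s*(1+c['k1']*(s**2).sum(1,keepdims=True)); return s*[c['fx'],c['fy']]+[c['cx'],c['cy']]
E
python3 - <<'E'
from h import *
o=env.get_obs(); print(o)
for n in('scene','top','wrist'):
    c=grab(n,n+'0.png'); print(n,c['o'],c['Rcw'][:,2],c['fx'],c['k1'])
a=cv2.imread('pics/scene0.png');b=cv2.imread('pics/top0.png')
E
```

```text
{'time_s': 0.0, 'qpos': array([71.16706248, 18.43841073, -4.01499608, 83.17533961,  1.29615554,
       78.53858507, -3.26188147]), 'joint_velocities': array([-0.0742127 ,  0.00057173,  0.08491771, -0.0313587 ,  0.01945053,
       -0.03828183, -0.00628558]), 'effort': array([ 3.92807960e-04, -4.91283131e+01, -4.03490318e-01, -3.12524986e+01,
       -6.37465599e-02,  4.38113941e-02,  1.58076718e-04]), 'tool_pos': array([ 0.21823714, -0.61169168,  0.22146494]), 'tool_rot': array([-1.79892967e+02,  6.97321045e-03,  1.96405444e+01]), 'force': array([-0.04993873, -0.11702436, -0.48343159]), 'wrist_torque': array([0.00438105, 0.00801172, 0.04085655]), 'grip_width': 0.08698083861313681}
scene [-0.43917254  0.7776615   1.41617591] [ 0.54609056 -0.43178199 -0.71787841] 497.5320151491403 -0.01024219779929072
top [ 0.39621466 -0.0286794   1.31579331] [ 0.14866491  0.02464616 -0.98858045] 408.55891013391164 -0.00699679221324172
wrist [ 0.28345241 -0.58918925  0.38479273] [-0.24528404 -0.08579915 -0.96564706] 359.73694537018497 0.003347092565621446
```

View pics/top0.png

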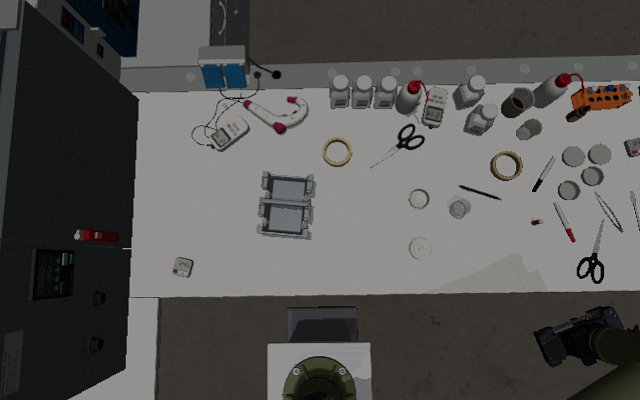

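View pics/scene0.png

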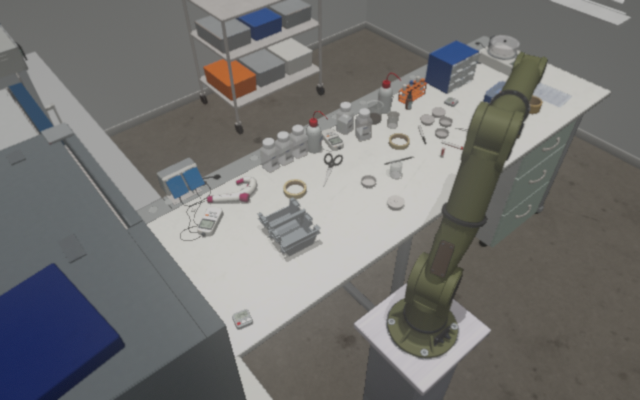

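The top view shows the totes at about (287,205), the open dish at (419,198), the beaker at (459,207) and the lidded dish at (420,248). The scene view agrees. I'll crop closer and take coarse positions.

Run:
```python
from h import *
c=grab('top'); a=c['image']
cv2.imwrite('pics/crop0.png',np.vstack([cv2.resize(a[160:250,240:330],None,fx=6,fy=6,interpolation=2)[:, :],])) 
t=cv2.resize(a[165:245,250:325],None,fx=5.3,fy=5.3,interpolation=2); d=cv2.resize(a[165:245,400:475],None,fx=5.3,fy=5.3,interpolation=2)
cv2.imwrite('pics/crop0.png',np.hstack([t,d]))
for n,uv,z in (('bar',(286,204),.104),('dish',(419,198),.02),('beaker',(459,207),.035),('lid',(420,248),.02)): print(n,onz(c,uv,z))
```

```text
bar [[0.57003463 0.08849051 0.104     ]]
dish [[ 0.59389787 -0.32868689  0.02      ]]
beaker [[ 0.56080726 -0.44849586  0.035     ]]
lid [[ 0.4353744  -0.32368139  0.02      ]]
```

View pics/crop0.png

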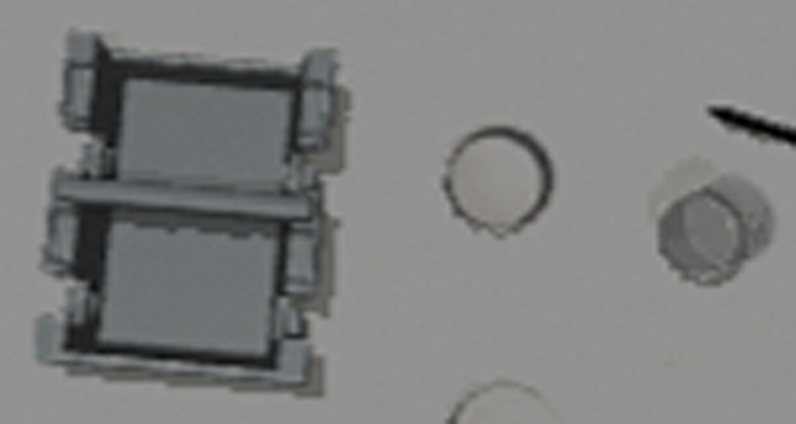

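The crop shows the low front at the far end (world +x): the bar runs from (60,187) to (315,205) and the lugs sit at y≈95 and y≈240. The tote yaw is therefore about -4°. Next I move the wrist camera over the dish and beaker.

Emit:
{"name": "servo_tool", "arguments": {"plan": [[1,[3.6,-1.25,-0.5],[0,0,0]],[1,[3.6,-1.25,-0.5],[0,0,0]],[1,[3.6,-1.25,-0.5],[0,0,0]],[1,[3.6,-1.25,-0.5],[0,0,0]],[1,[3.6,-1.25,-0.5],[0,0,0]],[1,[3.6,-1.25,-0.5],[0,0,0]],[1,[3.6,-1.25,-0.5],[0,0,0]],[1,[3.6,-1.25,-0.5],[0,0,0]],[1,[3.6,-1.25,-0.5],[0,0,0]],[1,[3.6,-1.25,-0.5],[0,0,0]],[1,[0,0,0],[0,0,0]]], "force": 30}}

```text
time_s: 1.12
tool_pos: [0.5233, -0.3658, 0.268]
tool_rot: [-179.6, 0.2, 18.9]
force: [-0.0, 2.2, -0.5]
grip_width: 0.0869
```

```bash
cat - > v.py <<'E'
from h import *
E
python3 - <<'E'
from h import *
c=grab('wrist','w1.png'); np.save('pics/w1.npy',{k:c[k] for k in c if k!='image'},allow_pickle=True)
print(c['o'],proj(c,[[.594,-.329,.02],[.561,-.448,.035],[.57,.0885,.104]]),env.get_obs()['qpos'])
E
```

```text
[ 0.58963014 -0.34485372  0.43097956] [[ 313.37105614   89.4019005 ]
 [ 405.59449302  155.00446876]
 [-201.21670084  -62.76550403]] [ 45.47868809  17.16942321 -16.02915972  80.12793498   4.74833408
  83.88986408 -41.70486648]
```

View pics/w1.png

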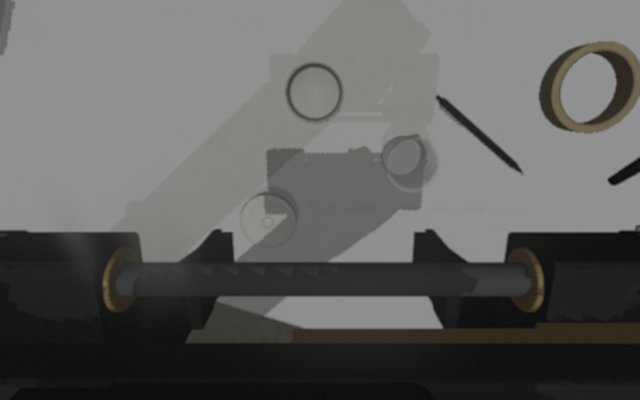

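The wrist view shows the open dish ring at (314,92), the beaker at about (408,160) and the lidded dish at (269,219). I fit the dish and enlarge the beaker.

Run:
```python
from h import *
c=np.load('pics/w1.npy',allow_pickle=True).item(); a=cv2.imread('pics/w1.png'); g=cv2.cvtColor(a,6)
m=(cv2.GaussianBlur(g,(0,0),8).astype(int)-g>18)[55:130,275:355].astype(np.uint8)
n,l,s,ce=cv2.connectedComponentsWithStats(m); i=1+s[1:,4].argmax(); p=np.argwhere(l==i)[:,::-1]+[275,55]
h=cv2.convexHull(p.astype(np.float32))
w=onz(c,h[:,0],.021)[:,:2]; print(n,s[i],cv2.minEnclosingCircle(w.astype(np.float32)))
b=cv2.resize(a[120:205,365:450],(595,595),interpolation=2); b=cv2.convertScaleAbs(b,alpha=2.2,beta=-150)
# predicted circles for coarse beaker estimate
t=np.linspace(0,2*np.pi,60)
def ov(x,y,r,z,col):
    q=(proj(c,np.c_[x+r*np.cos(t),y+r*np.sin(t),0*t+z])-[365,120])*7
    cv2.polylines(b,[q.astype(int)],True,col,1)
cv2.imwrite('pics/bk.png',b)
print('bench scale', np.diff(onz(c,[(405,155),(415,155)],0.0),axis=0), proj(c,[[.561,-.448,0],[.561,-.448,.07]]))
```

```text
2 [ 11   8  57  59 680] ((0.5906993746757507, -0.33123186230659485), 0.031759295612573624)
bench scale [[ 0.00389957 -0.01133822  0.        ]] [[399.3386777  150.55422641]
 [413.01310162 160.28150055]]
```

View pics/bk.png

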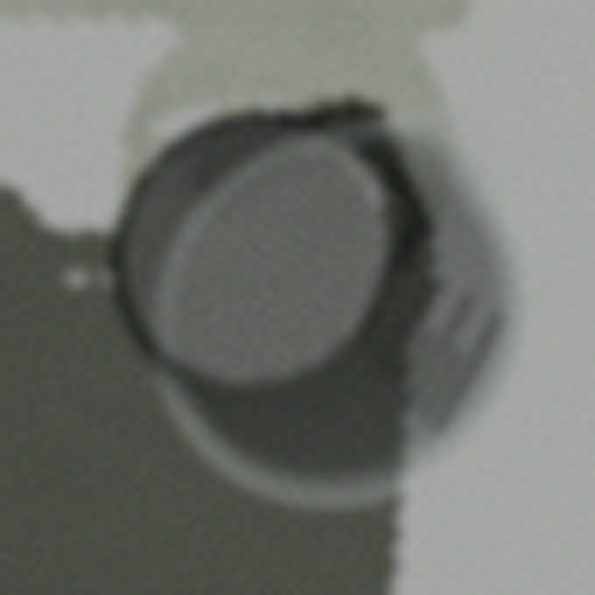

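Emit:
{"name": "servo_tool", "arguments": {"plan": [[1,[1.66,-3.4,-0.3],[0,0,0]],[1,[1.66,-3.4,-0.3],[0,0,0]],[1,[1.66,-3.4,-0.3],[0,0,0]],[1,[1.66,-3.4,-0.3],[0,0,0]],[1,[1.66,-3.4,-0.3],[0,0,0]],[1,[1.66,-3.4,-0.3],[0,0,0]],[1,[1.66,-3.4,-0.3],[0,0,0]],[1,[1.66,-3.4,-0.3],[0,0,0]],[1,[1.66,-3.4,-0.3],[0,0,0]],[1,[1.66,-3.4,-0.3],[0,0,0]],[1,[0,0,0],[0,0,-6.7]],[1,[0,0,0],[0,0,-6.7]],[1,[0,0,0],[0,0,-6.7]],[1,[0,0,0],[0,0,-6.7]],[1,[0,0,0],[0,0,-6.7]],[1,[0,0,0],[0,0,-6.7]],[1,[0,0,0],[0,0,-6.7]],[1,[0,0,0],[0,0,-6.7]],[1,[0,0,0],[0,0,-6.7]],[1,[0,0,0],[0,0,-6.7]]]}}

```text
time_s: 2.83
tool_pos: [0.5632, -0.0011, 0.2905]
tool_rot: [-178.8, 0.4, 87.1]
force: [-0.1, 0.1, -0.3]
grip_width: 0.0867
```

Run:
```python
from h import *
c=np.load('pics/w1.npy',allow_pickle=True).item()
print('beaker base',onz(c,(403.7,155),0),'rim',onz(c,(413.3,165),.07))
c=grab('wrist','w2.png'); np.save('pics/w2.npy',{k:c[k] for k in c if k!='image'},allow_pickle=True)
print(env.get_obs()['tool_pos'],env.get_obs()['tool_rot'],env.get_obs()['qpos'])
```

```text
beaker base [[ 0.55773541 -0.45496623  0.        ]] rim [[ 0.55663217 -0.45014021  0.07      ]]
[ 0.56316128 -0.00143256  0.2903491 ] [-178.78978       0.44165503   87.4286378 ] [ 28.53291361   9.90096246 -35.57162427  87.57702844   5.99889875
  85.6386386   -9.79670785]
```

View pics/w2.png

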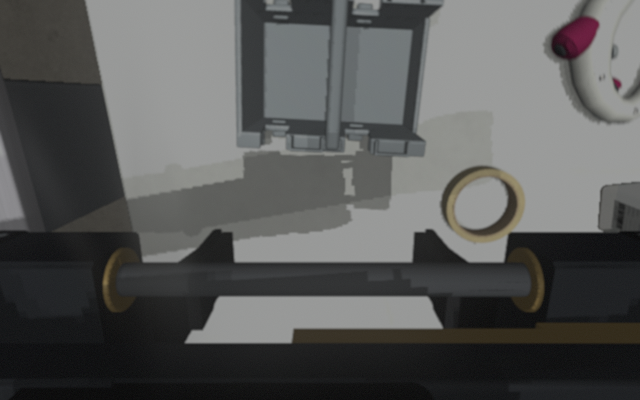

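The tote seen from the wrist: the bar runs from (347,0) to (334,148), with lugs at (303,142) and (390,146), so the front is at image right (+x). I read the bar edges numerically.

Run:
```python
from h import *
c=np.load('pics/w2.npy',allow_pickle=True).item(); g=cv2.cvtColor(cv2.imread('pics/w2.png'),6)
for r in (15,40,60,80,100,115,138): print(r,list(zip(range(320,362),g[r-1:r+2,320:362].mean(0).astype(int))) if r==60 else g[r-1:r+2,320:362].mean(0).astype(int))
print('col end',g[120:165,334].tolist())
print('y-px scale', proj(c,[[.563,.0885,.104],[.577,.0885,.104],[.57,.0145,.104],[.57,.1625,.104],[.57,.0885,.104]]))
```

```text
15 [ 49  50  49  49  49  50  50  49  49  49  50  59  74  89 101 107 112 114
 114 114 114 113 111 107 101  91  77  62  51  47  46  49  54  60  65  68
  72  73  76  78  79  81]
40 [119 120 119 120 119 119 118 111  99  85  79  82  92 103 110 113 115 114
 114 113 112 109 103  95  87  87  95 103 106 106 106 106 106 105 106 106
 106 107 109 114 118 119]
60 [(320, np.int64(120)), (321, np.int64(119)), (322, np.int64(119)), (323, np.int64(120)), (324, np.int64(119)), (325, np.int64(118)), (326, np.int64(109)), (327, np.int64(96)), (328, np.int64(83)), (329, np.int64(76)), (330, np.int64(83)), (331, np.int64(94)), (332, np.int64(104)), (333, np.int64(111)), (334, np.int64(114)), (335, np.int64(115)), (336, np.int64(114)), (337, np.int64(114)), (338, np.int64(113)), (339, np.int64(112)), (340, np.int64(109)), (341, np.int64(103)), (342, np.int64(94)), (343, np.int64(86)), (344, np.int64(88)), (345, np.int64(98)), (346, np.int64(104)), (347, np.int64(105)), (348, np.int64(106)), (349, np.int64(105)), (350, np.int64(106)), (351, np.int64(105)), (352, np.int64(105)), (353, np.int64(105)), (354, n
[... 547 characters left out ...]
5  75  81  92 104 111 115 115 114 113 113 111 107
 101  91  83  90 101 103 104 104 104 104 104 104 104 105 104 106 112 117
 117 118 118 117 117 117]
138 [ 76  82  91  90  82  73  75  84  91  97  99 100  99 100 100  99  96  89
  81  79  88  98 103 103 104 109 107  95  86  92  99 101 101 102 101 100
 101 100 100  99  97  93]
col end [112, 114, 113, 113, 113, 113, 113, 113, 113, 112, 112, 112, 109, 102, 101, 100, 101, 100, 101, 101, 101, 101, 100, 102, 101, 101, 99, 95, 85, 76, 78, 94, 119, 136, 134, 117, 98, 93, 93, 92, 93, 94, 91, 92, 93]
y-px scale [[323.8295516   75.79603739]
 [339.02231782  74.98323524]
 [334.69467908 155.21270558]
 [327.73368806 -14.61635708]
 [331.42039857  75.39011243]]
```

Run:
```python
from h import *
c=np.load('pics/w2.npy',allow_pickle=True).item()
rows=np.array([15,40,60,80,100,115,138]); uc=[339.5,337.3,336.3,335.1,334.1,333.2,332.2]
p=onz(c,np.c_[uc,rows],.104)
f=np.polyfit(p[:,1],p[:,0],1); print('dx/dy',f[0],'yaw',-np.degrees(np.arctan(f[0])),p[:,0]-np.polyval(f,p[:,1]))
e=onz(c,[(332,148.5)],.104)[0]; yaw=-np.arctan(f[0]); C=e[:2]+.074*np.array([-np.sin(yaw),np.cos(yaw)])
print('end',e,'centre',C, 'line at centre', np.polyval(f,C[1]))
M=np.array([[np.cos(yaw),-np.sin(yaw)],[np.sin(yaw),np.cos(yaw)]])
for n,q in (('lug60',(60,-75,.069)),('lug-26',(-26,-75,.069)),('rimfront-86 corner',(96,-70,.034+.024)),('back corner',(-96,-70,.086))):
    w=C+M@(np.array(q[:2])/1000); print(n,proj(c,[[*w,q[2]]]))
```

```text
dx/dy 0.10119435620388698 yaw -5.77833912417672 [ 4.08075797e-04 -2.66415992e-04 -1.28793917e-04 -1.72710379e-04
 -2.99624037e-05 -6.28125051e-05  2.52619400e-04]
end [0.56765464 0.02117029 0.104     ] centre [0.57510498 0.09479429] line at centre 0.5744548986442903
lug60 [[388.16736601 147.94025904]]
lug-26 [[307.50420916 143.56558975]]
rimfront-86 corner [[420.13900697 143.76150616]]
back corner [[238.00813411 137.00125814]]
```

Bar centre is at (0.5745, 0.0945) with yaw -5.8°. The lug predictions match the picture within about 3 mm. I approach to above the bar.

Emit:
{"name": "servo_tool", "arguments": {"plan": [[1,[0,0,0],[-1.2,0.4,3.2]],[1,[2.4,0.04,2.5],[0,0,0]],[1,[2.4,0.04,2.5],[0,0,0]],[1,[2.4,0.04,2.5],[0,0,0]],[1,[2.4,0.04,2.5],[0,0,0]],[1,[0,0,2.5],[0,0,0]],[1,[0,0,2.5],[0,0,0]],[1,[0,0,0],[0,0,0]]]}}

```text
time_s: 3.55
tool_pos: [0.5781, 0.0857, 0.1351]
tool_rot: [179.6, 0.3, 81.9]
force: [-1.3, -0.2, -0.8]
grip_width: 0.0871
```

Emit:
{"name": "servo_tool", "arguments": {"plan": [[1,[0.85,-0.45,0],[0.4,0.3,-2.3]],[1,[0,0,2.0],[0,0,0]],[1,[0,0,2.0],[0,0,0]],[1,[0,0,2.0],[0,0,0]],[1,[0,0,0],[0,0,0]]]}}

```text
time_s: 3.97
tool_pos: [0.5771, 0.0896, 0.0772]
tool_rot: [179.9, 0.2, 83.4]
force: [-0.3, -0.6, -0.1]
grip_width: 0.0868
```

Emit:
{"name": "servo_tool", "arguments": {"plan": [[1,[0.5,-0.3,0.3],[0,0,-0.8]],[1,[0,0,0],[0,0,0]],[0.3,[0,0,0],[0,0,0]],[0,[0,0,0],[0,0,0]],[0,[0,0,0],[0,0,0]],[0,[0,0,0],[0,0,0]],[0,[0,0,0],[0,0,0]],[0,[0,0,0],[0,0,0]],[0,[0,0,0],[0,0,0]]], "force": 35}}

```text
time_s: 4.72
tool_pos: [0.5796, 0.0938, 0.0827]
tool_rot: [179.2, 0.2, 83.9]
force: [-0.7, -0.1, -0.6]
grip_width: 0.0483
```

Emit:
{"name": "servo_tool", "arguments": {"plan": [[0,[0,-0.2,0.5],[0.5,0,0]],[0,[0,0,0],[0,0,0]],[0,[0,0,0],[0,0,0]],[0,[0,0,0],[0,0,0]],[0,[0,0,0],[0,0,0]],[0,[0,0,0],[0,0,0]]]}}

```text
time_s: 5.22
tool_pos: [0.5768, 0.094, 0.0765]
tool_rot: [179.9, 0.2, 83.9]
force: [-0.7, -0.2, 1.5]
grip_width: 0.0135
```

Emit:
{"name": "servo_tool", "arguments": {"plan": [[0,[0,0,0],[0,0,0]],[0,[0,0,-0.5],[0,0,0]],[0,[0,0,-1.0],[0,0,0]],[0,[0,0,-1.5],[0,0,0]],[0,[0,0,-2.0],[0,0,0]],[0,[0,0,-2.0],[0,0,0]],[0,[0,0,-2.0],[0,0,0]],[0,[0,0,-2.0],[0,0,0]],[0,[0,0,-2.0],[0,0,0]],[0,[0,0,0],[0,0,0]]]}}

```text
time_s: 6.05
tool_pos: [0.5727, 0.094, 0.2121]
tool_rot: [-179.6, 0.3, 83.9]
force: [1.0, 0.7, -3.3]
grip_width: 0.0137
```

Emit:
{"name": "servo_tool", "arguments": {"plan": [[0,[-2.9,0.15,0],[0,0,0]],[0,[-2.9,0.15,0],[0,0,0]],[0,[-2.9,0.15,0],[0,0,0]],[0,[-2.9,0.15,0],[0,0,0]],[0,[-2.9,0.15,0],[0,0,0]],[0,[-2.9,0.15,0],[0,0,0]],[0,[-2.9,0.15,0],[0,0,0]],[0,[-2.9,0.15,0],[0,0,0]],[0,[0,0,0],[0,0,-4]],[0,[0,0,0],[0,0,-7]],[0,[0,0,0],[0,0,-7]],[0,[0,0,0],[0,0,-7]],[0,[0,0,0],[0,0,-7]],[0,[0,0,0],[0,0,-7]],[0,[0,0,0],[0,0,-7]],[0,[0,0,0],[0,0,-7]],[0,[0,0,0],[0,0,-7]],[0,[0,0,0],[0,0,-7]],[0,[0,0,0],[0,0,-7]],[0,[0,0,0],[0,0,-7]]]}}

```text
time_s: 7.72
tool_pos: [0.5461, -0.1449, 0.1928]
tool_rot: [-180.0, -2.0, 167.4]
force: [-1.1, -0.2, -3.1]
grip_width: 0.0138
```

Run:
```python
from h import *
print(env.get_obs()['qpos'])
c=grab('top','t1.png'); b=cv2.resize(c['image'][110:260,230:480],(750,450),interpolation=2); cv2.imwrite('pics/t1c.png',b)
c=grab('wrist','w3.png')
```

```text
[ 46.35449394  14.24424311 -39.68058497  94.98486029   9.16178685
  76.12986102  82.46755529]
```

View pics/t1c.png

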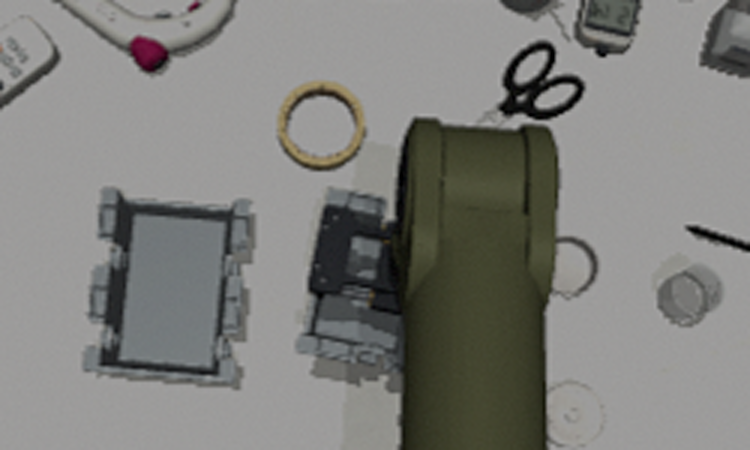

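The lower tote is alone and undisturbed at crop (170,290), and the parking area is clear. I finish the turn and lower the tote.

Emit:
{"name": "servo_tool", "arguments": {"plan": [[0,[0,0,0],[0,-2,-5]],[0,[0,0,1.5],[0,0,0]],[0,[0,0,2.0],[0,0,0]],[0,[0,0,2.0],[0,0,0]],[0,[0,0,2.0],[0,0,0]],[0,[0,0,2.0],[0,0,0]],[0,[0,0,1.5],[0,0,0]],[0,[0,0,0.5],[0,0,0]],[0,[0,0,0],[0,0,0]],[0,[0,0,0],[0,0,0]]]}}

```text
time_s: 8.65
tool_pos: [0.5431, -0.1438, 0.0699]
tool_rot: [179.9, -0.2, 170.1]
force: [-0.6, -0.5, -3.2]
grip_width: 0.0137
```

Emit:
{"name": "servo_tool", "arguments": {"plan": [[0,[0,0,0.6],[0,0,0]],[0,[0,0,0.5],[0,0,0]],[0,[0,0,0.4],[0,0,0]],[0,[0,0,0.2],[0,0,0]],[0,[0,0,0.2],[0,0,0]],[0,[0,0,0],[0,0,0]]]}}

```text
time_s: 9.15
tool_pos: [0.5458, -0.1446, 0.0528]
tool_rot: [180.0, 0.2, 169.9]
force: [0.3, -0.1, -3.3]
grip_width: 0.0137
```

Emit:
{"name": "servo_tool", "arguments": {"plan": [[0,[0,0,0.3],[0,0,0]],[0,[0,0,0.2],[0,0,0]],[0,[0,0,0.2],[0,0,0]],[0,[0,0,0],[0,0,0]]]}}

```text
time_s: 9.48
tool_pos: [0.5465, -0.1448, 0.0534]
tool_rot: [-179.8, 0.2, 169.9]
force: [0.7, -0.1, -3.8]
grip_width: 0.0138
```

Emit:
{"name": "servo_tool", "arguments": {"plan": [[0,[0,0,0.5],[0,0,0]],[0,[0,0,0.5],[0,0,0]],[0,[0,0,0.3],[0,0,0]]]}}

```text
time_s: 9.73
tool_pos: [0.5475, -0.1451, 0.0523]
tool_rot: [-179.4, 0.1, 169.9]
force: [-5.1, 1.3, 6.8]
grip_width: 0.0136
```

Emit:
{"name": "servo_tool", "arguments": {"plan": [[1,[0,0,0],[0,0,0]],[1,[0,0,0],[0,0,0]],[1,[0,0,0],[0,0,0]],[1,[0,0,-0.5],[0,0,0]],[1,[0,0,-2],[0,0,0]],[1,[0,0,-3.5],[0,0,0]],[1,[0,0,-3.5],[0,0,0]],[1,[0,0,-3.5],[0,0,0]],[1,[0,0,0],[0,0,7]],[1,[0,0,0],[0,0,7]],[1,[0,0,0],[0,0,7]],[1,[0,0,0],[0,0,7]],[1,[0,0,0],[0,0,7]],[1,[0,0,0],[0,0,7]],[1,[0,0,0],[0,0,7]],[1,[0,0,0],[0,0,7]],[1,[0,0,0],[0,0,7]],[1,[0,0,0],[0,0,7]],[1,[0,0,0],[0,0,7]],[1,[0,0,0],[0,0,7]]], "force": 10}}

```text
time_s: 11.4
tool_pos: [0.5518, -0.1446, 0.1918]
tool_rot: [179.4, 0.4, 83.9]
force: [0.8, -0.0, 0.9]
grip_width: 0.087
```

Emit:
{"name": "servo_tool", "arguments": {"plan": [[1,[-3.0,1.0,0],[0.6,0.4,0]],[1,[-3.0,1.0,0],[0,0,0]],[1,[-3.0,1.0,0.5],[0,0,0]],[1,[-3.0,1.0,2.5],[0,0,0]],[1,[-3.0,1.0,2.5],[0,0,0]],[1,[-3.0,0.9,2.5],[0,0,0]],[1,[0,0,0],[0,0,0]]]}}

```text
time_s: 11.98
tool_pos: [0.5968, -0.3349, 0.1116]
tool_rot: [179.6, 0.2, 84.1]
force: [-2.2, -1.6, -1.3]
grip_width: 0.0869
```

Run:
```python
from h import *
o=env.get_obs();print(o['tool_pos'],o['tool_rot'],o['qpos'])
c=grab('wrist','w4.png'); np.save('pics/w4.npy',{k:c[k] for k in c if k!='image'},allow_pickle=True)
print(proj(c,[[.5907,-.3312,.021],[.557,-.452,.035]]))
```

```text
[ 0.59680384 -0.33488849  0.11157813] [179.55118727   0.19293955  84.05435969] [ 44.99116363  28.0076395  -24.23253473  85.10039735  11.97145341
  68.95588157  13.11567041]
[[315.09422524 193.69884176]
 [288.73412784 351.43854342]]
```

View pics/w4.png

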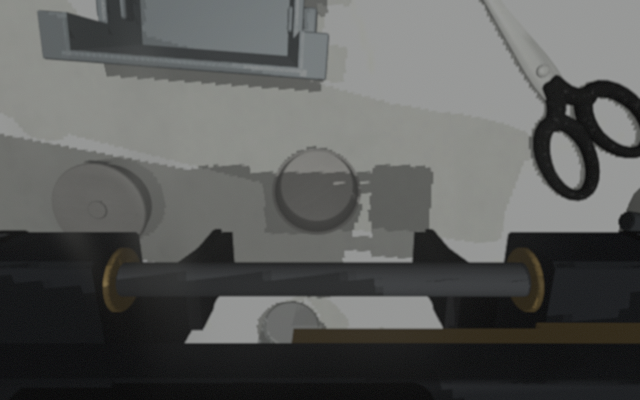

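The dish rim centre shows at about (316,189), against a prediction of (315,194), so it lies about 3 mm further in y. I descend to it.

Emit:
{"name": "servo_tool", "arguments": {"plan": [[1,[0.6,-0.7,0],[0.4,0.2,0]],[1,[0,0,2.2],[0,0,0]],[1,[0,0,2.2],[0,0,0]],[1,[0,0,2.2],[0,0,0]],[1,[0,0,2.2],[0,0,0]],[1,[0,0,0],[0,0,0]]]}}

```text
time_s: 12.53
tool_pos: [0.5957, -0.316, 0.0304]
tool_rot: [179.4, -0.3, 84.6]
force: [-1.5, 0.6, -0.9]
grip_width: 0.0869
```

Emit:
{"name": "servo_tool", "arguments": {"plan": [[1,[-1.2,-0.4,0],[0.5,-0.3,0]],[1,[0,0,0.9],[0,0,0]],[1,[0,0,0.9],[0,0,0]],[1,[0,0,0],[0,0,0]]]}}

```text
time_s: 12.87
tool_pos: [0.5931, -0.3259, 0.0176]
tool_rot: [179.6, 0.2, 84.8]
force: [0.1, -0.3, -0.1]
grip_width: 0.0866
```

Emit:
{"name": "servo_tool", "arguments": {"plan": [[1,[-0.3,-0.2,0.8],[0.4,0,0]],[1,[0,0,0.5],[0,0,0]],[1,[0,0,0],[0,0,0]],[0.8,[0,0,0],[0,0,0]],[0.7,[0,0,0],[0,0,0]],[0.65,[0,0,0],[0,0,0]],[0.65,[0,0,0],[0,0,0]],[0.65,[0,0,0],[0,0,0]]]}}

```text
time_s: 13.53
tool_pos: [0.5925, -0.3298, 0.0057]
tool_rot: [179.8, 0.2, 84.8]
force: [0.3, 0.0, 0.9]
grip_width: 0.0622
```

Emit:
{"name": "servo_tool", "arguments": {"plan": [[0.5,[0,0,0],[0,0,0]],[0.3,[0,0,0],[0,0,0]],[0.3,[0,0,0],[0,0,0]],[0.3,[0,0,0],[0,0,0]],[0.3,[0,0,-1.0],[0,0,0]],[0.3,[0,0,-2.0],[0,0,0]],[0.3,[0,0,-3.0],[0,0,0]],[0.3,[0,0,-3.0],[0,0,0]],[0.3,[0,0,-3.0],[0,0,0]],[0.3,[0,0,-3.0],[0,0,0]],[0.3,[0,0,0],[0,0,0]]], "force": 12}}

```text
time_s: 14.45
tool_pos: [0.5904, -0.3276, 0.1635]
tool_rot: [-179.9, 0.1, 84.8]
force: [1.8, -0.4, 1.4]
grip_width: 0.061
```

Emit:
{"name": "servo_tool", "arguments": {"plan": [[0.3,[3.4,-0.44,-0.5],[0,0,0]],[0.3,[3.4,-0.44,-0.5],[0,0,0]],[0.3,[3.4,-0.44,-0.5],[0,0,0]],[0.3,[3.4,-0.44,-0.5],[0,0,0]],[0.3,[3.4,-0.44,-0.5],[0,0,0]],[0.3,[3.4,-0.44,-0.5],[0,0,0]],[0.3,[3.4,-0.44,-0.5],[0,0,0]],[0.3,[3.4,-0.44,-0.5],[0,0,0]],[0.3,[3.4,-0.44,-0.5],[0,0,0]],[0.3,[3.4,-0.44,-0.5],[0,0,0]],[0.3,[0,0,0],[0,0,0]]]}}

```text
time_s: 15.37
tool_pos: [0.5777, 0.0265, 0.2222]
tool_rot: [179.3, 0.5, 84.4]
force: [-0.7, 2.4, -0.1]
grip_width: 0.061
```

Run:
```python
from h import *
o=env.get_obs();print(o['tool_pos'],o['tool_rot'],o['qpos'])
c=grab('wrist','w5.png'); np.save('pics/w5.npy',{k:c[k] for k in c if k!='image'},allow_pickle=True)
yaw=np.radians(-5.8);M=np.array([[np.cos(yaw),-np.sin(yaw)],[np.sin(yaw),np.cos(yaw)]]);C=np.array([.5755,.0945])
for q in ((79.5,49.5,3),(79.5,-49.5,3),(-79.5,49.5,3),(-79.5,-49.5,3),(60,75,69),(60,-75,69),(-26,75,69),(-26,-75,69)):
    print(q,proj(c,[[*(C+M@np.array(q[:2])/1000),q[2]/1000]]).round(1))
```

```text
[0.57768072 0.02645106 0.22224851] [179.30041713   0.47435578  84.38332148] [ 26.07573426  12.09870184 -36.31495966  93.22003455   7.992149
  76.55199959 -17.03909705]
(79.5, 49.5, 3) [[393.4  48.4]]
(79.5, -49.5, 3) [[388.1 148.3]]
(-79.5, 49.5, 3) [[232.4  47.5]]
(-79.5, -49.5, 3) [[238.4 148. ]]
(60, 75, 69) [[387.3   3.1]]
(60, -75, 69) [[378.7 186.5]]
(-26, 75, 69) [[278.9   2.3]]
(-26, -75, 69) [[283.7 186.4]]
```

View pics/w5.png

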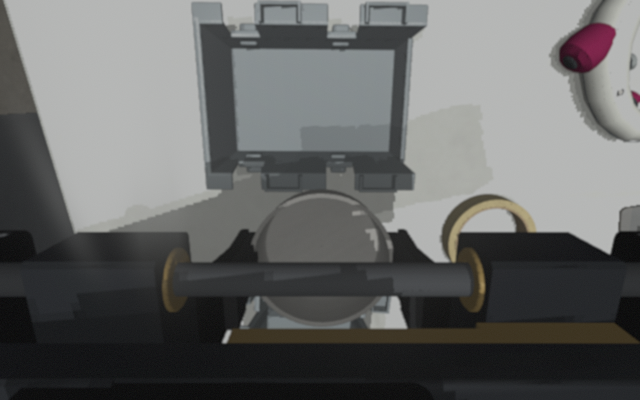

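The lower tote's floor corners are at (233,50), (393,50), (391,152) and (235,152). The observed tote is 2–3 mm toward -y of my prediction, so I take its centre as (0.5755, 0.0925), with the yaw unchanged. The dish is held level.

Emit:
{"name": "servo_tool", "arguments": {"plan": [[0.3,[3.2,-0.45,0],[0.7,0.5,0]],[0.3,[3.2,-0.45,0],[0,0,0]],[0.3,[0,0,1.5],[0,0,0]],[0.3,[0,0,2.0],[0,0,0]],[0.3,[0,0,2.0],[0,0,0]],[0.3,[0,0,2.0],[0,0,0]],[0.3,[0,0,2.0],[0,0,0]],[0.3,[0,0,2.0],[0,0,0]],[0.3,[0,0,1.0],[0,0,0]],[0.3,[0,0,0],[0,0,0]]]}}

```text
time_s: 16.25
tool_pos: [0.5787, 0.0785, 0.0948]
tool_rot: [179.6, 0.5, 83.7]
force: [-0.3, -0.5, -0.2]
grip_width: 0.0609
```

Emit:
{"name": "servo_tool", "arguments": {"plan": [[0.3,[1.5,-0.5,0],[0.4,0.5,-0.5]],[0.3,[0,0,1.5],[0,0,0]],[0.3,[0,0,1.5],[0,0,0]],[0.3,[0,0,1.5],[0,0,0]],[0.3,[0,0,1.0],[0,0,0]],[0.3,[0,0,0],[0,0,0]]]}}

```text
time_s: 16.75
tool_pos: [0.5801, 0.0981, 0.0451]
tool_rot: [179.5, -0.3, 84.2]
force: [-0.2, 0.3, -0.7]
grip_width: 0.0612
```

Emit:
{"name": "servo_tool", "arguments": {"plan": [[0.3,[-0.4,-0.3,0.5],[0.5,-0.3,0]],[0.3,[0,0,1.0],[0,0,0]],[0.3,[0,0,1.0],[0,0,0]],[0.3,[0,0,0.6],[0,0,0]],[0.3,[0,0,0],[0,0,0]]]}}

```text
time_s: 17.17
tool_pos: [0.5791, 0.0955, 0.0151]
tool_rot: [179.7, -0.0, 84.2]
force: [0.0, -0.4, -0.8]
grip_width: 0.0608
```

Emit:
{"name": "servo_tool", "arguments": {"plan": [[0.3,[0,0,0.5],[0.3,0,0]],[0.3,[0,0,0.4],[0,0,0]],[0.3,[0,0,0.2],[0,0,0]]]}}

```text
time_s: 17.42
tool_pos: [0.5795, 0.0957, 0.0062]
tool_rot: [-179.9, 0.1, 84.2]
force: [-5.6, -1.1, 19.1]
grip_width: 0.0616
```

Emit:
{"name": "servo_tool", "arguments": {"plan": [[0.3,[0,0,-0.2],[0,0,0]],[0.8,[0,0,0],[0,0,0]],[0.85,[0,0,0],[0,0,0]],[0.85,[0,0,0],[0,0,0]],[0.85,[0,0,0],[0,0,0]],[0.85,[0,0,-0.5],[0,0,0]],[0.85,[0,0,-1.0],[0,0,0]],[0.85,[0,0,-2.0],[0,0,0]],[0.85,[0,0,-3.0],[0,0,0]],[0.85,[0,0,-3.0],[0,0,0]],[0.85,[0,0,-4.0],[0,0,0]],[1,[0,0,-4.0],[0,0,0]],[1,[0,0,0],[0,0,0]]]}}

```text
time_s: 18.5
tool_pos: [0.5778, 0.0963, 0.1923]
tool_rot: [-179.6, 0.0, 84.3]
force: [0.9, 1.3, 0.1]
grip_width: 0.0808
```

Emit:
{"name": "servo_tool", "arguments": {"plan": [[1,[-3.0,-0.08,0],[0,0,0]],[1,[-3.0,-0.08,0],[0,0,0]],[1,[-3.0,-0.08,0],[0,0,0]],[1,[-3.0,-0.08,0],[0,0,0]],[1,[-3.0,-0.08,0],[0,0,0]],[1,[-3.0,-0.08,0],[0,0,0]],[1,[-3.0,-0.08,0],[0,0,0]],[1,[-3.0,-0.08,0],[0,0,0]],[1,[0,0,0],[0,0,7]],[1,[0,0,0],[0,0,7]],[1,[0,0,0],[0,0,7]],[1,[0,0,0],[0,0,7]],[1,[0,0,0],[0,0,7]],[1,[0,0,0],[0,0,7]],[1,[0,0,0],[0,0,7]],[1,[0,0,0],[0,0,7]],[1,[0,0,0],[0,0,7]],[1,[0,0,0],[0,0,7]],[1,[0,0,0],[0,0,7]],[1,[0,0,0],[0,0,7]]]}}

```text
time_s: 20.17
tool_pos: [0.5501, -0.1496, 0.2123]
tool_rot: [179.8, -1.2, -0.6]
force: [-0.2, 0.3, -0.4]
grip_width: 0.0874
```

Emit:
{"name": "servo_tool", "arguments": {"plan": [[1,[0,0,0],[0,-1.2,5]],[1,[0,0,0],[0,0,5]],[1,[-0.3,-0.4,2.0],[0,0,0]],[1,[0,0,2.5],[0,0,0]],[1,[0,0,2.5],[0,0,0]],[1,[0,0,2.5],[0,0,0]],[1,[0,0,0],[0,0,0]]]}}

```text
time_s: 20.75
tool_pos: [0.5514, -0.1443, 0.1219]
tool_rot: [179.8, -0.7, -11.3]
force: [-0.5, 0.1, -0.1]
grip_width: 0.0871
```

Emit:
{"name": "servo_tool", "arguments": {"plan": [[1,[-0.4,0,1.5],[0.2,-0.7,-1.2]],[1,[0,0,2.0],[0,0,0]],[1,[0,0,2.0],[0,0,0]],[1,[0,0,1.0],[0,0,0]],[1,[0,0,0.3],[0,0,0]],[0.6,[0,0,0],[0,0,0]],[0.4,[0,0,0],[0,0,0]]]}}

```text
time_s: 21.33
tool_pos: [0.5511, -0.144, 0.0571]
tool_rot: [-180.0, -0.4, -9.8]
force: [-0.2, 0.0, 0.3]
grip_width: 0.0802
```

Emit:
{"name": "servo_tool", "arguments": {"plan": [[0.3,[-0.4,0,0.4],[0,-0.4,0.3]],[0,[0,0,0],[0,0,0]],[0,[0,0,0],[0,0,0]],[0,[0,0,0],[0,0,0]],[0,[0,0,0],[0,0,0]],[0,[0,0,0],[0,0,0]],[0,[0,0,0],[0,0,0]],[0,[0,0,0],[0,0,0]],[0,[0,0,0],[0,0,0]],[0,[0,0,0],[0,0,0]]], "force": 35}}

```text
time_s: 22.17
tool_pos: [0.5501, -0.1443, 0.0578]
tool_rot: [179.9, -0.4, -10.1]
force: [0.7, -1.9, -0.7]
grip_width: 0.015
```

Emit:
{"name": "servo_tool", "arguments": {"plan": [[0,[0,0,0],[0,0,0]],[0,[0,0,-0.5],[0,0,0]],[0,[0,0,-1.5],[0,0,0]],[0,[0,0,-2.0],[0,0,0]],[0,[0,0,-2.0],[0,0,0]],[0,[0,0,-2.0],[0,0,0]],[0,[0,0,-2.0],[0,0,0]],[0,[0,0,-2.0],[0,0,0]],[0,[0,0,-1.5],[0,0,0]],[0,[0,0,0],[0,0,0]]]}}

```text
time_s: 23.0
tool_pos: [0.5431, -0.1418, 0.1926]
tool_rot: [-179.8, 0.6, -10.1]
force: [1.4, -0.4, -2.1]
grip_width: 0.0135
```

Emit:
{"name": "servo_tool", "arguments": {"plan": [[0,[0,0,-0.3],[0,0,-5]],[0,[0,0,-0.3],[0,0,-7]],[0,[0,0,-0.3],[0,0,-7]],[0,[0,0,0],[0,0,-7]],[0,[0,0,0],[0,0,-7]],[0,[0,0,0],[0,0,-7]],[0,[0,0,0],[0,0,-7]],[0,[0,0,0],[0,0,-7]],[0,[0,0,0],[0,0,-7]],[0,[0,0,0],[0,0,-7]],[0,[0,0,0],[0,0,-7]],[0,[0,0,0],[0,0,-7]],[0,[0,0,0],[0,0,-7]],[0,[0,0,0],[0,0,-5]],[0,[0,0,0],[0,0,0]]]}}

```text
time_s: 24.25
tool_pos: [0.5311, -0.1377, 0.1812]
tool_rot: [-177.7, -0.8, 86.6]
force: [0.9, 0.4, -4.0]
grip_width: 0.0135
```

Emit:
{"name": "servo_tool", "arguments": {"plan": [[0,[0,0,-1],[-2.3,-0.8,2.4]],[0,[0,0,-1],[0,0,0]],[0,[2,0.31,-0.5],[0,0,0]],[0,[3.3,0.31,0],[0,0,0]],[0,[3.3,0.31,0],[0,0,0]],[0,[3.3,0.31,0],[0,0,0]],[0,[3.3,0.31,0],[0,0,0]],[0,[3.3,0.31,0],[0,0,0]],[0,[2.5,0.31,0],[0,0,0]],[0,[1,0,0],[0,0,0]],[0,[0,0,0],[0,0,0]]]}}

```text
time_s: 25.17
tool_pos: [0.5761, 0.0829, 0.2018]
tool_rot: [-179.2, 0.0, 82.6]
force: [0.0, -0.2, -2.5]
grip_width: 0.0137
```

Emit:
{"name": "servo_tool", "arguments": {"plan": [[0,[1.1,-0.05,0],[-0.8,0,-1.6]],[0,[0,0,1.5],[0,0,0]],[0,[0,0,1.5],[0,0,0]],[0,[0,0,1.5],[0,0,0]],[0,[0,0,1.0],[0,0,0]],[0,[0,0,0],[0,0,0]]]}}

```text
time_s: 25.67
tool_pos: [0.5775, 0.0878, 0.1452]
tool_rot: [179.9, 0.3, 84.1]
force: [-1.1, 0.7, -3.4]
grip_width: 0.0136
```

Run:
```python
from h import *
o=env.get_obs();print(o['tool_pos'],o['tool_rot'],o['qpos'],o['force'])
c=grab('wrist','w6.png'); s=grab('scene'); d=grab('top')
a=cv2.resize(c['image'][0:240,150:470],(480,360),interpolation=2)
b=cv2.resize(s['image'][185:265,240:345],(473,360),interpolation=2); 
cv2.imwrite('pics/m6.png',np.hstack([a,b])[:, :800]); np.save('pics/w6.npy',{k:c[k] for k in c if k!='image'},allow_pickle=True)
```

```text
[0.57745995 0.08776411 0.14522995] [179.86654395   0.31406508  84.06576771] [ 21.49982631  17.18787986 -38.84680764  97.43599894  11.78490639
  69.41797627 -26.20243172] [-1.06916708  0.67263889 -3.39897642]
```

View pics/m6.png

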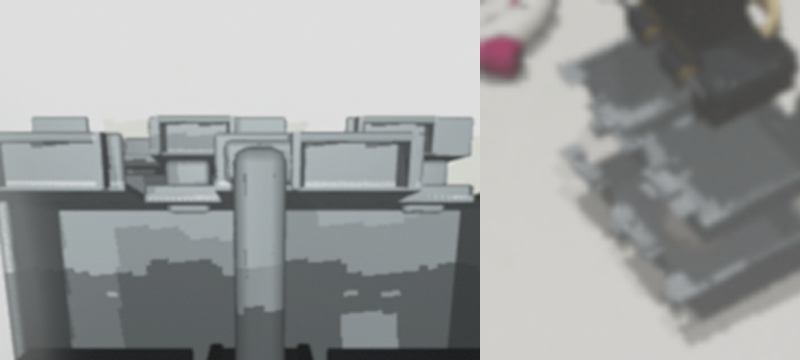

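The wrist view shows the upper tote held level with the bar at panel x≈258. The lower tote's far-side lugs are behind it, the -26 lug pocket at panel x 163–228. I check the alignment numerically.

Run:
```python
from h import *
c=np.load('pics/w6.npy',allow_pickle=True).item()
yaw=np.radians(-5.8);M=np.array([[np.cos(yaw),-np.sin(yaw)],[np.sin(yaw),np.cos(yaw)]])
def pr(C,s,q): return ((proj(c,[[*(np.array(C)+s*M@np.array(q[:2])/1000),q[2]/1000]])-[150,0])*1.5).round(0)[0]
for C in ((.5755,.0925),(.578,.094)):
  print(C,[ (q,pr(C,1,q)) for q in ((-26-13,75,69),(-26+13,75,69),(60-13,75,69),(60+13,75,69),(-26,75,62))])
C=(.5775,.0865); z0=145.2-57.8
print('upper',[ (q,pr(C,-1,(q[0],q[1],q[2]+z0))) for q in ((0,-74,80),(60,-75,69),(-26,-75,69),(-26-13,-75,69),(-26+13,-75,69))])
g=cv2.cvtColor(cv2.imread('pics/w6.png'),6)
for r in (85,90,95,100): print(r,g[r,245:345].tolist())
```

```text
(0.5755, 0.0925) [((-39, 75, 69), array([164., 124.])), ((-13, 75, 69), array([226., 124.])), ((47, 75, 69), array([367., 124.])), ((73, 75, 69), array([429., 124.])), ((-26, 75, 62), array([197., 125.]))]
(0.578, 0.094) [((-39, 75, 69), array([169., 120.])), ((-13, 75, 69), array([231., 120.])), ((47, 75, 69), array([373., 119.])), ((73, 75, 69), array([435., 119.])), ((-26, 75, 62), array([202., 121.]))]
upper [((0, -74, 80), array([265., 137.])), ((60, -75, 69), array([ 42., 134.])), ((-26, -75, 69), array([361., 133.])), ((-39, -75, 69), array([409., 133.])), ((-13, -75, 69), array([313., 133.]))]
85 [212, 213, 205, 182, 159, 164, 176, 178, 180, 177, 157, 124, 100, 92, 98, 123, 159, 179, 183, 183, 183, 183, 182, 183, 183, 183, 183, 183, 183, 182, 183, 183, 182, 183, 183, 183, 181, 180, 176, 177, 176, 176, 176, 176, 178, 180, 183, 183, 183, 184, 183, 184, 184, 185, 179, 158, 123, 120, 154, 181, 179, 157, 148, 157, 164, 174, 181, 184, 183, 183, 183, 184, 184, 183, 183, 184, 183, 183, 184, 184, 184, 183, 184, 184, 184, 184, 184, 184, 185, 184, 184, 185, 184, 178, 162, 163, 189, 209,
[... 816 characters left out ...]
0, 149, 150, 151, 150, 150, 150, 150, 151, 150, 151, 150, 149, 149, 149, 146, 141, 136, 136, 141, 144, 144, 144, 143, 143, 144, 147, 150, 150, 149, 149, 149, 149, 148, 149, 148, 148, 143, 124, 119]
100 [157, 158, 158, 157, 157, 159, 163, 164, 164, 162, 151, 129, 106, 97, 99, 109, 138, 166, 176, 176, 172, 171, 170, 173, 177, 178, 175, 174, 173, 173, 174, 178, 177, 174, 173, 173, 173, 175, 179, 178, 175, 174, 175, 174, 174, 175, 169, 153, 145, 159, 175, 183, 181, 164, 136, 131, 147, 165, 177, 183, 184, 182, 174, 161, 146, 130, 118, 113, 116, 122, 127, 128, 129, 128, 128, 127, 128, 128, 129, 127, 128, 128, 128, 128, 127, 127, 124, 120, 118, 118, 123, 134, 144, 155, 162, 168, 173, 169, 145, 127]
```

The lower lug pocket is observed at panel 162–227, predicted 164–226, so the lower tote is confirmed. The upper tote needs about +7.5 mm in y and -1 mm in x.

Emit:
{"name": "servo_tool", "arguments": {"plan": [[0,[0.8,-0.2,0.5],[0,0.3,0]],[0,[0.1,0,0.8],[0,0,0]],[0,[0,0,0.5],[0,0,0]],[0,[0,0,0],[0,0,0]]]}}

```text
time_s: 26.15
tool_pos: [0.5804, 0.0991, 0.1316]
tool_rot: [179.3, -0.2, 84.0]
force: [0.7, -0.4, -3.5]
grip_width: 0.0136
```

Emit:
{"name": "servo_tool", "arguments": {"plan": [[0,[-0.4,-0.5,0],[0.7,-0.2,-0.2]],[0,[0,0,0.2],[0,0,0]],[0,[0,0,0],[0,0,0]]]}}

```text
time_s: 26.4
tool_pos: [0.5743, 0.0956, 0.1292]
tool_rot: [-179.9, 0.1, 84.3]
force: [0.1, 0.7, -2.6]
grip_width: 0.0138
```

Emit:
{"name": "servo_tool", "arguments": {"plan": [[0,[0,0.15,0.5],[0,0,0]],[0,[0,0,0.5],[0,0,0]],[0,[0,0,0.3],[0,0,0]],[0,[0,0,0],[0,0,0]]]}}

```text
time_s: 26.73
tool_pos: [0.5764, 0.0949, 0.1152]
tool_rot: [-180.0, 0.1, 84.3]
force: [-0.0, 0.3, -2.7]
grip_width: 0.0139
```

Emit:
{"name": "servo_tool", "arguments": {"plan": [[0,[0,0,0.4],[0,0,0]],[0,[0,0,0.4],[0,0,0]],[0,[0,0,0.3],[0,0,0]]]}}

```text
time_s: 26.98
tool_pos: [0.5767, 0.0947, 0.1096]
tool_rot: [-180.0, 0.2, 84.2]
force: [-9.2, -3.0, 21.9]
grip_width: 0.0137
```

Contact is at TCP 0.1096, where 0.110 was expected, so the tote is seated. I release and withdraw.

Emit:
{"name": "servo_tool", "arguments": {"plan": [[0,[0,0,-0.1],[0,0,0]],[1,[0,0,0],[0,0,0]],[1,[0,0,0],[0,0,0]],[1,[0,0,0],[0,0,0]],[1,[0,0,0],[0,0,0]],[1,[0,0,-0.5],[0,0,0]],[1,[0,0,-2],[0,0,0]],[1,[0,0,-3],[0,0,0]],[1,[0,0,-3],[0,0,0]],[1,[0,0,-2],[0,0,0]],[1,[-2,0,0],[0,0,0]],[1,[-3,0,0],[0,0,0]],[1,[-3,0,0],[0,0,0]],[1,[0,0,0],[0,0,0]]], "force": 12}}

```text
time_s: 28.15
tool_pos: [0.5703, 0.0168, 0.2246]
tool_rot: [179.7, 0.1, 84.7]
force: [0.3, -0.8, -0.8]
grip_width: 0.0851
```

Run:
```python
from h import *
o=env.get_obs();print(o['tool_pos'],o['tool_rot'],o['qpos'],o['force'])
c=grab('wrist','w7.png'); s=grab('scene','s7.png')
a=cv2.resize(c['image'][0:240,150:470],(480,360),interpolation=2)
b=cv2.resize(s['image'][190:265,245:330],(320,282),interpolation=2); b=cv2.copyMakeBorder(b,0,78,0,0,0)
cv2.imwrite('pics/m7.png',np.hstack([a,b])); np.save('pics/w7.npy',{k:c[k] for k in c if k!='image'},allow_pickle=True)
```

```text
[0.57033034 0.01683514 0.22464445] [1.79679966e+02 8.06427526e-02 8.46943558e+01] [ 28.57369388  11.41412722 -37.47706614  93.76613545   7.25837745
  76.93892153 -15.27048971] [ 0.34248161 -0.84745853 -0.84686884]
```

View pics/m7.png

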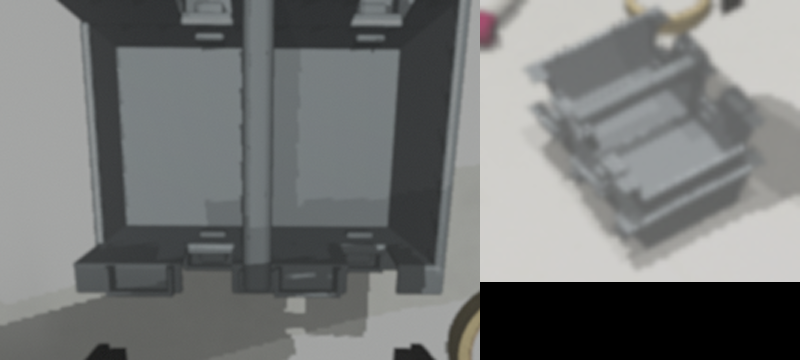

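The upper tote sits squarely. The panel shows a rectangular floor from (117,48) to (390,226) and the low front on the robot side. I verify the geometry numerically and move toward the beaker.

Run:
```python
from h import *
c=np.load('pics/w7.npy',allow_pickle=True).item()
uv=np.array([(117,48),(400,50),(390,226),(125,226)])/1.5+[150,0]
p=onz(c,uv,.055)[:,:2]; print(p,p.mean(0),[np.linalg.norm(p[i]-p[i-1]) for i in range(4)])
e=p[1]-p[0]+p[2]-p[3]; print(np.degrees(np.arctan2(e[1],e[0])))
```

```text
[[0.50072915 0.14870798]
 [0.66085457 0.13299705]
 [0.65230838 0.03301566]
 [0.48937488 0.04815722]] [0.57581674 0.09071948] [np.float64(0.10118979840194413), np.float64(0.1608943259022737), np.float64(0.10034597226704513), np.float64(0.1636355433814838)]
-5.455267271203574
```

Emit:
{"name": "servo_tool", "arguments": {"plan": [[1,[-2.5,0.23,0],[0,0,0]],[1,[-3.58,0.23,0],[0,0,0]],[1,[-3.58,0.23,0],[0,0,0]],[1,[-3.58,0.23,0],[0,0,0]],[1,[-3.58,0.23,0],[0,0,0]],[1,[-3.58,0.23,0],[0,0,0]],[1,[-3.58,0.23,0],[0,0,0]],[1,[-3.58,0.23,0],[0,0,0]],[1,[-3.58,0.23,0],[0,0,0]],[1,[-3.58,0.23,0],[0,0,0]],[1,[-3.58,0.23,0],[0,0,0]],[1,[-2.0,0.23,0],[0,0,0]],[1,[0,0,0],[0,0,5]],[1,[0,0,0],[0,0,7]],[1,[0,0,0],[0,0,7]],[1,[0,0,0],[0,0,7]],[1,[0,0,0],[0,0,7]],[1,[0,0,0],[0,0,7]],[1,[0,0,0],[0,0,7]],[1,[0,0,0],[0,0,7]]]}}

```text
time_s: 29.92
tool_pos: [0.5833, -0.3651, 0.2149]
tool_rot: [-179.0, -1.2, 32.1]
force: [-0.3, 0.5, 0.0]
grip_width: 0.087
```

Emit:
{"name": "servo_tool", "arguments": {"plan": [[1,[0,0,0],[-1,-1.2,6.3]],[1,[0,0,0],[0,0,6.3]],[1,[0,0,0],[0,0,6.3]],[1,[0,0,0],[0,0,6.3]],[1,[0,0,0],[0,0,6.3]],[1,[0,0,0],[0,0,6.3]],[1,[-2.9,3.1,0],[0,0,0]],[1,[-2.9,3.1,0],[0,0,0]],[1,[-2.9,3.1,0],[0,0,0]],[1,[0,0,0],[0,0,0]]]}}

```text
time_s: 30.75
tool_pos: [0.4989, -0.4257, 0.2088]
tool_rot: [-179.1, 0.1, -6.1]
force: [-1.7, -2.5, 0.3]
grip_width: 0.0872
```

Run:
```python
from h import *
o=env.get_obs();print(o['tool_pos'],o['tool_rot'],o['qpos'])
c=grab('wrist','w8.png'); np.save('pics/w8.npy',{k:c[k] for k in c if k!='image'},allow_pickle=True)
p=proj(c,[[.557,-.451,0],[.557,-.451,.07]]); print(p)
g=cv2.cvtColor(c['image'],6); u,v=p.mean(0).astype(int)
for r in range(v-40,v+45,8): print(r,g[r,u-48:u+48:2].tolist())
print(u-48)
x0,y0=max(0,u-65),max(0,v-65); cv2.imwrite('pics/bk8.png',cv2.convertScaleAbs(cv2.resize(c['image'][y0:y0+130,x0:x0+130],(585,585),interpolation=2),alpha=1.6,beta=-60)); print(x0,y0)
```

```text
[ 0.49893777 -0.42568674  0.20881847] [-1.79139846e+02  7.87523568e-02 -6.08128700e+00] [ 45.04928308  20.09980203  -8.4542964   82.58898116   2.24831558
  78.03249986 -59.46792651]
[[343.81054078 108.33001841]
 [347.36406549 110.49637572]]
69 [132, 131, 132, 131, 131, 130, 130, 131, 132, 132, 132, 132, 132, 131, 133, 132, 131, 132, 132, 133, 132, 132, 133, 134, 134, 136, 136, 134, 133, 134, 132, 133, 132, 132, 132, 132, 133, 134, 133, 133, 134, 132, 133, 133, 133, 133, 134, 133]
77 [132, 131, 132, 131, 132, 130, 131, 131, 131, 131, 133, 133, 133, 134, 134, 133, 133, 134, 135, 135, 132, 127, 122, 119, 115, 106, 104, 103, 108, 126, 133, 134, 134, 133, 133, 132, 133, 133, 134, 133, 133, 134, 133, 134, 134, 134, 132, 134]
85 [132, 133, 132, 133, 131, 132, 132, 131, 132, 131, 132, 133, 132, 134, 134, 130, 123, 114, 109, 105, 93, 91, 94, 96, 96, 103, 109, 99, 87, 84, 84, 85, 90, 108, 123, 130, 135, 135, 133, 132, 132, 132, 132, 133, 132, 133, 132, 133]
93 [132, 133, 133, 132, 133, 133, 133, 133, 132, 131, 134, 133, 125, 114, 105, 107, 109, 112, 111, 112, 112, 112, 112, 112, 111, 111, 111,
[... 1089 characters left out ...]
32, 130, 131, 130, 130, 131, 131, 133, 134, 135, 128, 121, 113, 103, 91, 84, 90, 93, 100, 104, 104, 107, 108, 103, 98, 96, 88, 88, 88, 91, 95, 106, 122, 128, 132, 132, 132, 132, 133, 133, 132, 133, 132, 133]
141 [131, 130, 130, 134, 140, 143, 143, 142, 143, 142, 142, 141, 142, 142, 142, 142, 142, 142, 141, 140, 137, 136, 134, 133, 131, 130, 124, 120, 127, 128, 119, 117, 114, 108, 104, 101, 95, 88, 90, 88, 87, 98, 131, 135, 135, 134, 134, 133]
149 [89, 94, 102, 102, 101, 103, 102, 105, 103, 100, 101, 102, 101, 101, 102, 102, 101, 102, 101, 101, 101, 102, 102, 101, 102, 101, 101, 102, 101, 103, 102, 103, 102, 102, 102, 102, 102, 101, 102, 102, 102, 103, 103, 102, 103, 106, 110, 110]
297
280 44
```

The beaker spans u 317–377 and v 76–140 (centre 347,108), within 1.5 mm of prediction, at (0.558, -0.452).

Emit:
{"name": "servo_tool", "arguments": {"plan": [[1,[3.0,1.0,0],[-0.8,0,0]],[1,[3.1,1.0,0],[0,0,0]],[1,[0,0,2],[0,0,0]],[1,[0,0,2.5],[0,0,0]],[1,[0,0,2.5],[0,0,0]],[1,[0,0,2],[0,0,0]],[1,[0,0,0],[0,0,0]]]}}

```text
time_s: 31.38
tool_pos: [0.5766, -0.434, 0.114]
tool_rot: [-179.2, -0.5, -5.1]
force: [-1.0, 0.7, -1.2]
grip_width: 0.0873
```

Emit:
{"name": "servo_tool", "arguments": {"plan": [[1,[-1.5,1.8,0],[-0.8,-0.5,0.7]],[1,[0,0,0],[0,0,0]],[1,[0,0,0],[0,0,0]]]}}

```text
time_s: 31.63
tool_pos: [0.5637, -0.4457, 0.1135]
tool_rot: [-179.8, 0.1, -5.4]
force: [0.9, 0.5, 0.3]
grip_width: 0.0866
```

Emit:
{"name": "servo_tool", "arguments": {"plan": [[1,[-0.5,0.6,0],[0,0,0.4]],[1,[0,0,1.5],[0,0,0]],[1,[0,0,2],[0,0,0]],[1,[0,0,1.5],[0,0,0]],[1,[0,0,0],[0,0,0]]]}}

```text
time_s: 32.05
tool_pos: [0.5608, -0.4542, 0.0671]
tool_rot: [179.9, -0.5, -5.9]
force: [-1.0, -0.2, 0.1]
grip_width: 0.0872
```

Emit:
{"name": "servo_tool", "arguments": {"plan": [[1,[-0.3,-0.2,1.0],[0,-0.5,0]],[1,[0,0,1.5],[0,0,0]],[1,[0,0,1.2],[0,0,0]],[1,[0,0,0.5],[0,0,0]],[1,[0,0,0],[0,0,0]]]}}

```text
time_s: 32.47
tool_pos: [0.5584, -0.4524, 0.0237]
tool_rot: [179.8, -0.0, -5.9]
force: [-0.0, -0.7, 0.0]
grip_width: 0.0871
```

Perfectly placed; close on the beaker.

Emit:
{"name": "servo_tool", "arguments": {"plan": [[0.7,[0,0,0],[0,0,0]],[0.6,[0,0,0],[0,0,0]],[0.5,[0,0,0],[0,0,0]],[0.4,[0,0,0],[0,0,0]],[0.4,[0,0,0],[0,0,0]],[0.4,[0,0,0],[0,0,0]],[0.4,[0,0,0],[0,0,0]],[0.4,[0,0,0],[0,0,0]]], "force": 12}}

```text
time_s: 33.13
tool_pos: [0.5602, -0.4534, 0.0272]
tool_rot: [179.7, -0.3, -5.9]
force: [-0.1, -0.7, -1.2]
grip_width: 0.0534
```

Emit:
{"name": "servo_tool", "arguments": {"plan": [[0.3,[0,0,0.3],[0,0,0]],[0.3,[0,0,0],[0,0,0]],[0.3,[0,0,0],[0,0,0]],[0.3,[0,0,0],[0,0,0]]]}}

```text
time_s: 33.47
tool_pos: [0.5622, -0.4535, 0.0269]
tool_rot: [179.6, -0.5, -5.9]
force: [-0.3, -0.9, -0.8]
grip_width: 0.0536
```

The grip width of 53.5 mm suggests the pads touch the flare. I reopen and grip lower.

Emit:
{"name": "servo_tool", "arguments": {"plan": [[0.8,[0,0,0],[0,0,0]],[0.8,[0,0,0],[0,0,0]],[0.8,[-0.4,-0.1,0.5],[0.4,-0.5,0]],[0.8,[0,0,0.6],[0,0,0]],[0.8,[0,0,0.3],[0,0,0]],[0.8,[0,0,0],[0,0,0]]]}}

```text
time_s: 33.97
tool_pos: [0.5568, -0.452, 0.01]
tool_rot: [-179.9, 0.2, -5.9]
force: [-0.3, 0.3, 0.9]
grip_width: 0.0691
```

Emit:
{"name": "servo_tool", "arguments": {"plan": [[0.65,[0.1,0,-0.1],[0,0,0]],[0.5,[0,0,0],[0,0,0]],[0.4,[0,0,0],[0,0,0]],[0.4,[0,0,0],[0,0,0]],[0.4,[0,0,0],[0,0,0]],[0.4,[0,0,0],[0,0,0]],[0.4,[0,0,0],[0,0,0]]]}}

```text
time_s: 34.55
tool_pos: [0.5577, -0.4518, 0.0103]
tool_rot: [-179.9, 0.2, -5.9]
force: [-0.5, -0.8, -0.0]
grip_width: 0.0493
```

Emit:
{"name": "servo_tool", "arguments": {"plan": [[0.3,[0,0,-0.5],[0,0,0]],[0.3,[0,0,-1],[0,0,0]],[0.3,[0,0,-2],[0,0,0]],[0.3,[0,0,-3],[0,0,0]],[0.3,[0,0,-3],[0,0,0]],[0.3,[0,0,-3],[0,0,0]],[0.3,[0,0,-3],[0,0,0]],[0.3,[0,0,-3],[0,0,0]],[0.3,[0,0,-2],[0,0,0]],[0.3,[0,0,0],[0,0,0]]], "force": 12}}

```text
time_s: 35.38
tool_pos: [0.557, -0.4514, 0.23]
tool_rot: [-179.8, 0.3, -5.9]
force: [-0.5, -0.1, 0.6]
grip_width: 0.0494
```

Emit:
{"name": "servo_tool", "arguments": {"plan": [[0.3,[-0.3,-2,0],[0,0,0]],[0.3,[-0.55,-3.4,0],[0,0,0]],[0.3,[-0.55,-3.4,0],[0,0,0]],[0.3,[-0.55,-3.4,0],[0,0,0]],[0.3,[-0.55,-3.4,0],[0,0,0]],[0.3,[-0.55,-3.4,0],[0,0,0]],[0.3,[-0.55,-3.4,0],[0,0,0]],[0.3,[-0.55,-3.4,0],[0,0,0]],[0.3,[-0.55,-3.4,0],[0,0,0]],[0.3,[-0.55,-3.4,0],[0,0,0]],[0.3,[-0.55,-3.4,0],[0,0,0]],[0.3,[-0.55,-3.4,0],[0,0,0]],[0.3,[-0.55,-3.4,0],[0,0,0]],[0.3,[-0.55,-3.4,0],[0,0,0]],[0.3,[-0.55,-3.4,0],[0,0,0]],[0.3,[-0.3,-2.5,0],[0,0,0]],[0.3,[-0.1,-1,0],[0,0,0]],[0.3,[0,0,0],[0,0,0]]]}}

```text
time_s: 36.88
tool_pos: [0.5197, 0.1072, 0.2243]
tool_rot: [179.6, 0.4, -6.2]
force: [-0.4, -0.2, -0.3]
grip_width: 0.0496
```

Emit:
{"name": "servo_tool", "arguments": {"plan": [[0.3,[0.8,0.8,0],[0.4,0.4,-0.3]],[0.3,[0,0,1],[0,0,0]],[0.3,[0,0,1],[0,0,0]],[0.3,[0,0,0.5],[0,0,0]],[0.3,[0,0,0],[0,0,0]]]}}

```text
time_s: 37.3
tool_pos: [0.5262, 0.0917, 0.1953]
tool_rot: [179.8, 0.1, -6.3]
force: [-0.0, -0.5, -1.0]
grip_width: 0.0496
```

Emit:
{"name": "servo_tool", "arguments": {"plan": [[0.3,[0.15,-0.4,0.5],[0,0,-0.3]],[0.3,[0,0,1.2],[0,0,0]],[0.3,[0,0,1.2],[0,0,0]],[0.3,[0,0,1.2],[0,0,0]],[0.3,[0,0,0.6],[0,0,0]],[0.3,[0,0,0],[0,0,0]]]}}

```text
time_s: 37.8
tool_pos: [0.5271, 0.094, 0.1416]
tool_rot: [179.7, 0.3, -6.1]
force: [-0.8, 0.0, -1.1]
grip_width: 0.0496
```

Emit:
{"name": "servo_tool", "arguments": {"plan": [[0.3,[0.1,-0.2,0.8],[0.2,0.3,-0.2]],[0.3,[0,0,1.0],[0,0,0]],[0.3,[0,0,1.0],[0,0,0]],[0.3,[0,0,1.0],[0,0,0]],[0.3,[0,0,0.5],[0,0,0]],[0.3,[0,0,0],[0,0,0]]]}}

```text
time_s: 38.3
tool_pos: [0.5283, 0.0964, 0.0939]
tool_rot: [180.0, -0.1, -5.8]
force: [-0.6, -1.1, -1.4]
grip_width: 0.0497
```

Emit:
{"name": "servo_tool", "arguments": {"plan": [[0.3,[0,0,0.8],[0,0,0]],[0.3,[0,0,0.8],[0,0,0]],[0.3,[0,0,0.6],[0,0,0]],[0.3,[0,0,0],[0,0,0]]]}}

```text
time_s: 38.63
tool_pos: [0.5288, 0.0964, 0.0699]
tool_rot: [180.0, -0.1, -5.8]
force: [0.2, 0.2, -1.8]
grip_width: 0.0495
```

Emit:
{"name": "servo_tool", "arguments": {"plan": [[0.3,[0,0,0.35],[0,0,0]],[0.3,[0,0,0.3],[0,0,0]]]}}

```text
time_s: 38.8
tool_pos: [0.5294, 0.0964, 0.0642]
tool_rot: [180.0, -0.2, -5.8]
force: [-5.8, -2.4, 17.2]
grip_width: 0.0498
```

Emit:
{"name": "servo_tool", "arguments": {"plan": [[0.3,[0,0,-0.1],[0,0,0]],[0.72,[0,0,0],[0,0,0]],[0.72,[0,0,0],[0,0,0]],[0.72,[0,0,0],[0,0,0]],[0.72,[0,0,0],[0,0,0]]]}}

```text
time_s: 39.22
tool_pos: [0.5308, 0.0967, 0.0664]
tool_rot: [180.0, -0.3, -5.8]
force: [0.9, -0.9, 0.9]
grip_width: 0.0614
```

Emit:
{"name": "servo_tool", "arguments": {"plan": [[0.72,[-0.2,0,-0.5],[0,-0.2,0]],[0.72,[0,0,-0.8],[0,0,0]],[0.8,[0,0,-0.8],[0,0,0]],[0.8,[0,0,-0.5],[0,0,0]],[0.8,[0,0,0],[0,0,0]]]}}

```text
time_s: 39.63
tool_pos: [0.5287, 0.0971, 0.0953]
tool_rot: [-180.0, -0.1, -5.8]
force: [0.3, 0.6, -0.3]
grip_width: 0.0686
```

Emit:
{"name": "servo_tool", "arguments": {"plan": [[0.8,[0,0,-1],[0,0,0]],[0.8,[0,0,-1.5],[0,0,0]],[0.8,[0,0,-2],[0,0,0]],[0.8,[0,0,-3],[0,0,0]],[0.8,[0,0,-3],[0,0,0]],[0.8,[0,0,-3],[0,0,0]],[0.8,[0,3,0],[0,0,0]],[0.8,[0,4,0],[0,0,0]],[0.8,[0,4,0],[0,0,0]],[0.8,[0,4,0],[0,0,0]],[0.8,[0,4,0],[0,0,0]],[0.8,[0,4,0],[0,0,0]],[0.8,[0,0,0],[0,0,0]]]}}

```text
time_s: 40.72
tool_pos: [0.5058, -0.1361, 0.248]
tool_rot: [-180.0, -0.8, -5.0]
force: [-0.9, -2.4, -0.7]
grip_width: 0.0698
```

Run:
```python
from h import *
t=grab('top','t9.png'); s=grab('scene','s9.png')
a=cv2.resize(t['image'][130:270,240:480],(480,280),interpolation=2)
z=cv2.resize(t['image'][165:245,250:325],(300,320),interpolation=2)
b=cv2.resize(s['image'][190:265,245:330],(363,320),interpolation=2)
top=np.hstack([z,b]); top=cv2.copyMakeBorder(top,0,0,0,800-top.shape[1],0); a=cv2.copyMakeBorder(a,0,0,0,320,0)
cv2.imwrite('pics/m9.png',np.vstack([top,a])[:600])
```

```text
(no output)
```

View pics/m9.png

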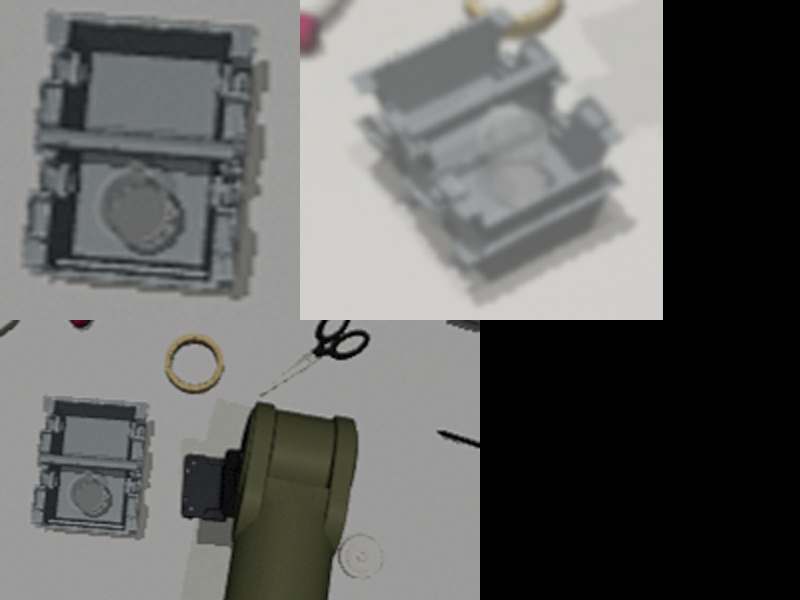

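The last picture shows the upper tote level on the lower one, low fronts opposite. The beaker stands upright on the upper floor at panel (140,207). The tape and lidded dish are where they were, and the arm is clear. I hand in.

```bash
python3 -c "
from cell import env
print(env.sign_off())"
```

```text
the job is handed in; nothing more can be done
None
```

I finished the packing in the order asked and handed it in at about 41 s of robot time; no verdict was reported.

- **Dish:** I set the upper tote aside on clear bench, put the open dish on the lower tote's floor near its centre, and released it on floor contact (19 N).
- **Upper tote:** I re-gripped it, turned it half round and set it on the lugs. Contact came at a tool height of 109.6 mm, where 110 mm was expected. Afterwards its floor measured about 161 x 101 mm at the predicted height, against 159 x 99 mm given. Its centre was within 2 mm of the lower tote's, and its yaw was -5.5° against -5.8° for the lower tote (modulo the half turn).
- **Beaker:** My first grip closed at 53.5 mm, probably on the flared rim, so I reopened and gripped lower at 49.3 mm. It was set down on the upper floor, on the robot side of the bar, with contact at 64.2 mm against 65.3 mm expected.

The last top and scene views show the totes seated with low fronts opposite and the beaker upright. The tape roll and lidded dish look unmoved, and the gripper is well clear. I did not check the timer at the end.

The dish is hidden under the upper tote, so I have no picture of it after placing. Wrist and top estimates differed by 2–3 mm in places, within the play.

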